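# Dock the oak condiment tray on the carving board and cam it tight

## Task

Lift the pale oak condiment tray by its handle and set it down flat on the worktop, close up to the dark carving board, between its two arms, its steel tongue and stud over the board, and let go of it while the latch lever is still open. Then turn the red-knobbed brass lever a quarter turn clockwise, fully home, so that its hook draws the tray flush against the board. Leave the green tray where it is.

Things in the scene. Friction and masses are not known exactly. Their poses are not given: they have to be found in the camera images.
- oak_tray: Loose pale oak tray (wanted), 0.45 kg, slab 110 (x) by 140 (y) by 26 mm. Origin: underside, middle of one long edge; x points out of that edge, z up; the slab fills x=-110 to 0. A steel tongue 14 mm wide lies on top and juts 35 mm past that edge; its 12 mm stud stands at x=+26, top at 50 mm. T handle at x=-55: grip bar 44 (x) by 16 (y), from 50 to 90 mm above the underside, pinched along y.
- green_tray: Same tray painted green, same origin and axes: leave it alone. Both trays have two low white dishes beside the handle; one tray stands left of the board, the other right, tongue edge away from the robot, turned up to 20 degrees.
- dock: Fixed dark board, 24 mm high. Origin: worktop level, middle of its docking edge; x points into the board (x 0 to 170 mm, y +-100), z up. Arms 18 mm high reach out to x=-100 mm and flare to -125; inner faces at y=+-82. The tray goes between them on the worktop, axes parallel, its tongue over the board; flush when its origin is at x=0. Set down at x=-15 to 0 mm, within the side play, the hook catches its stud.
- cam (a joint): Latch angle q, rad. Upright axis at dock x=56 mm, y=0. 0 open (lever along dock +y; starts 0 to 0.12), grows clockwise from above to the stop at 1.65, closed (lever along +x). Red upright knob, 16 mm across, 46 to 86 mm above the worktop, at dock x=56+80 sin q, y=80 cos q mm; lever top at 46. Hook is 34 to 42 mm up, within 67 mm of the axis. Takes 1 to 8 N at the knob; stays where left.
Things that resemble listed ones, but are neither listed nor needed, are in the scene too. Of the things like the oak_tray, leave any that is pink; of the rest the larger one is meant.

How it is judged (in metres and radians):
On the way:
1. the oak tray stands flat between the arms, tongue over the board and no more than 20 mm from it, let go, the lever still open (height (world z) of oak_tray below 0.006 m and angle between oak_tray's own z axis and vertical below 0.07 rad and x of oak_tray in the frame of dock between -0.02 and 0.006 m and y of oak_tray in the frame of dock between -0.02 and 0.02 m and angle between the x axis of oak_tray and the x axis of dock, either way round below 0.25 rad and contact force between the fingers and oak_tray below 0.1 N and value of joint cam below 0.5 rad), for 0.2 s.
At the end, for the whole second after the job is handed in: The oak tray stands flat on the worktop between the arms at rest, tongue end to the carving board, within 3.5 mm of flush against its edge (4 degrees), and the latch lever is turned at least 1.35 rad (77 degrees) towards closed; the green tray is within 30 mm of where it started (height (world z) of oak_tray below 0.006 m and angle between oak_tray's own z axis and vertical below 0.07 rad and x of oak_tray in the frame of dock between -0.0035 and 0.006 m and y of oak_tray in the frame of dock between -0.02 and 0.02 m and angle between the x axis of oak_tray and the x axis of dock, either way round below 0.07 rad and value of joint cam above 1.35 rad and linear speed of oak_tray below 0.02 m/s and distance of green_tray from where it was at the start of the episode below 0.03 m); the robot touches nothing.
It fails at once if the green tray is pushed or carried more than 30 mm away (distance of green_tray from where it was at the start of the episode above 0.03 m).
It also fails if it takes over 53 s, if anything falls off the work surface, if the arm or the gripper's body presses on something with over 40 N, if the wrist force passes 120 N, or if a joint passes its speed limit or range.

## Robot

A 7-joint arm with a two-finger parallel gripper is mounted at the origin on the work surface. World frame = base frame: x ahead of the robot, y to its left, z up, the work surface at z = 0. Lengths are in mm, angles in rad, forces in N, time in s.
With the tool pointing down it reaches from about 350 to 900 mm from the base axis. Payload 8.1 kg.
Tool frame: the origin (TCP) lies at the very end of the fingers, on their centre line; the grasp point (between the pads) lies 19 mm behind it; y points along the fingers, x is the direction in which the jaws open and shut, and the axes are right-handed (so a half turn about y gives the same grasp; the last joint's range is limited). The gripper opens to 92 mm and grips with 3 to 60 N. Pads are 19 mm wide; open, the fingers measure 130 mm over their backs; the gripper's body (75 mm by 190 mm) begins 47 mm behind the grasp point.
Start: joints at [1.206, 0.434, 0.025, 1.573, -0.012, 1.134, -0.075], TCP at [161.738, -603.724, 226.742] pointing down, gripper open.
Joint ranges: [-2.62, 2.62], [-0.44, 2.09], [-1.27, 1.32], [0.08, 2.57], [-1.32, 4.46], [0.12, 2], [-2.74, 2.74]. Speed limits (rad/s): [2.22, 2.22, 3.01, 3.01, 3.14, 3.14, 3.14].

## Interface

Orientations are given as a unit quaternion [w, x, y, z].
In Python, from workcell import * gives the robot as it stands.
- The arm moves only by the tool servo_tool, never from a script. Its argument "increments" is a list of rows, each an object with "translation": the shift along the tool's x, y, z in cm, a list of three; "delta_rot": the turn, a rotation vector about the tool's x, y, z in degrees, a list of three; "claw": the opening, from 0 (shut) to 1 (fully open). In form: [{"translation": [dx, dy, dz], "delta_rot": [wx, wy, wz], "claw": claw}, ...]. A call has 1 to 8 rows; each row is the pose to reach, as a shift and turn from the pose commanded when the call began, along the tool's axes at that moment; what a row does not reach only later rows make up. A row lasts 1/10 s, in which the tool goes at most 50 mm and 8.59 degrees, less where a joint would pass 70% of its speed; a pose out of reach is approached as far as the arm can. A call with a gripper value outside its range is refused whole. The fingers move at their own pace and stop on an object; "force" is the grip in N (left out, the last holds). Time passes only in rows, so rows that repeat a pose let the fingers close. It gives the time, the measured TCP pose, the force and the opening at its end, in the units of the state.
- sense(): the state, without advancing time (a new reading comes with each control period).
- snapshot(name): name is "scene" or "top"; returns the picture (384x512x3 uint8, red, green, blue); there is no depth.
- camera_info(name): a dict with "K" (3x3 intrinsics, pixels), "D" ([k1, k2, p1, p2, k3] as OpenCV has them; the pictures are not rectified), "T" (4x4, takes a point from camera to world coordinates). Camera axes: x right, y down, z forward; pixel columns grow to the right and rows downward; lengths in mm; the calibration is good to about 2 mm. A picture is of the moment at which its call begins. camera_info takes no time and is no camera call.
- close_job(): hands the job in, once; it reports no verdict.
The state is a dict: "t": time; "joint_positions": joint angles; "joint_velocities": joint speeds; "effort": joint torques, N m; "tool_pos": TCP position; "tool_rot": TCP orientation; "wrist_force": force on the tool from outside, world axes, zero at the start; "wrist_torque": the same for the moment, N m; "opening": opening from 0.0 (shut) to 1.0 (fully open).
Only numpy, scipy, OpenCV 4.12 (cv2) and the standard library are available. Lean on these libraries where they do the work, as an engineer would, in place of code of your own. Each camera call takes 0.05 s, during which the arm holds its last target. There are 200 camera calls.

## Working session

There is one attempt and no reset: what is moved stays moved. The work goes in short steps, Python scripts to look and compute and a tool call to move; the robot and the scene stay as the last step left them, time stands still between calls to the robot, and variables do not carry over. Pictures are saved under pics/ and viewed, about 8 in all and at most 12, crops included, and the job is handed in when it is done.

Besides the shell and the picture viewer there is one more tool, called after "Emit:" by a JSON object that holds its "fn" and its "kwargs". servo_tool: Moves the arm, as the interface text tells. Its arguments: {"type":"object","properties":{"increments":{"type":"array"},"force":{"type":"number"}},"required":["increments"]}

```bash
mkdir -p pics; ls; python3 - <<'E'
from workcell import *
import cv2,numpy as np
np.set_printoptions(precision=3,suppress=True)
print(sense())
for n in("scene","top"):
    im=snapshot(n); cv2.imwrite(f"pics/{n}0.png",im[:,:,::-1]); c=camera_info(n); print(n,c)
E
```

```text
pics
{'t': 0.0, 'joint_positions': array([ 1.206,  0.435,  0.025,  1.574, -0.012,  1.134, -0.075]), 'joint_velocities': array([-0.001, -0.002, -0.001,  0.001,  0.001,  0.001,  0.002]), 'effort': array([ -0.002, -66.785,   0.984, -31.445,  -0.061,   0.043,   0.   ]), 'tool_pos': array([ 161.584, -603.243,  225.94 ]), 'tool_rot': array([ 0.561, -0.561,  0.431, -0.43 ]), 'wrist_force': array([ 0.791, -0.065,  0.024]), 'wrist_torque': array([-0.001,  0.043,  0.028]), 'opening': 0.9978851632586992}
scene {'K': array([[412.675,   0.   , 254.936],
       [  0.   , 412.675, 187.079],
       [  0.   ,   0.   ,   1.   ]]), 'D': array([-0.12,  0.  ,  0.  ,  0.  ,  0.  ]), 'T': array([[  -0.294,    0.732,   -0.614, 1178.914],
       [   0.956,    0.237,   -0.176,  284.185],
       [   0.017,   -0.639,   -0.769,  971.433],
       [   0.   ,    0.   ,    0.   ,    1.   ]])}
top {'K': array([[361.892,   0.   , 253.172],
       [  0.   , 361.892, 192.32 ],
       [  0.   ,   0.   ,   1.   ]]), 'D': array([0.008, 0.   , 0.   , 0.   , 0.   ]), 'T': array([[  -0.017,   -0.99 ,    0.139,  274.855],
       [  -1.   ,    0.019,    0.009,   65.503],
       [  -0.011,   -0.139,   -0.99 , 1196.409],
       [   0.   ,    0.   ,    0.   ,    1.   ]])}
```

View pics/scene0.png

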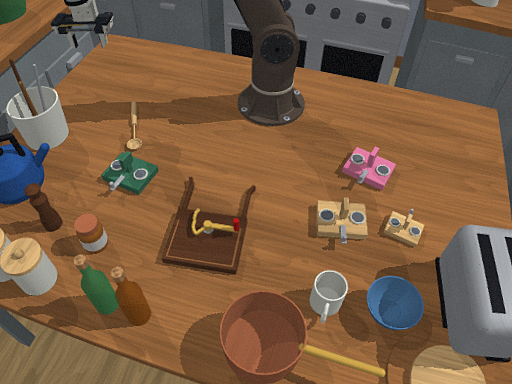

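View pics/top0.png

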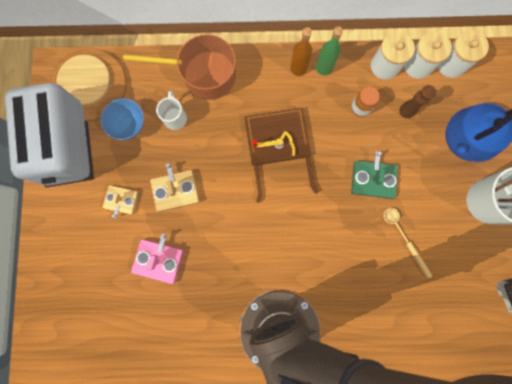

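In the top picture, the tray-like things are: large oak (174,190), small oak (121,200), pink (157,260) and green (375,179). The board is at (278,140), with the red knob at (255,142). The larger non-pink oak tray at (174,190) fits. I'll enlarge both views to confirm it and to measure.

```bash
python3 - <<'E'
import cv2,numpy as np
t=cv2.imread("pics/top0.png");s=cv2.imread("pics/scene0.png")
f=lambda im,x,y,w,h,k:cv2.resize(im[y:y+h,x:x+w],None,fx=k,fy=k,interpolation=cv2.INTER_CUBIC)
a=f(t,90,150,130,75,6);b=f(s,300,180,130,75,6);b=b[:300]
cv2.imwrite("pics/crop_trays.png",np.vstack([a[:300],b]))
a=f(t,235,100,95,110,4);b=f(s,155,170,105,110,4)
cv2.imwrite("pics/crop_dock.png",np.hstack([a,b]))
E
```

```text
(no output)
```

View pics/crop_trays.png

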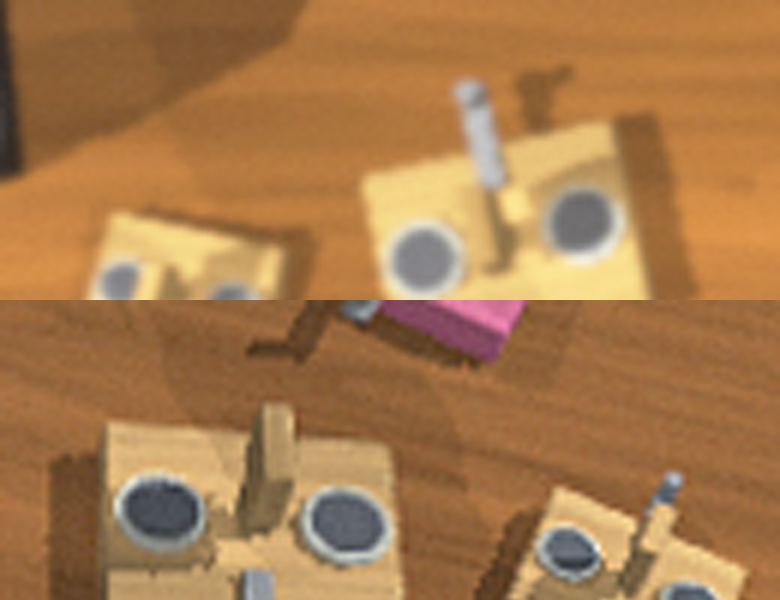

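View pics/crop_dock.png

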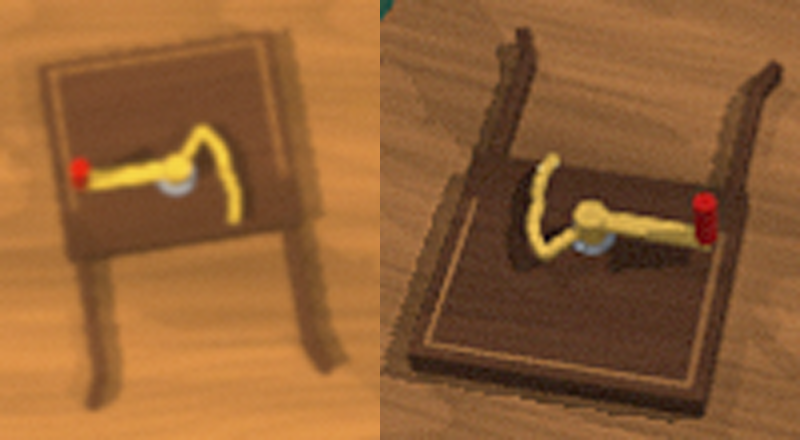

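The crops confirm it: the large oak tray (top crop, upper right) is clearly bigger than the small oak one, and neither is the pink one. The lever is open, with its knob to the left. Now I'll measure.

```bash
cat > h.py <<'E'
import cv2,numpy as np
from workcell import *
np.set_printoptions(precision=3,suppress=True)
C={n:camera_info(n) for n in("scene","top")}
def rays(n,p):
    c=C[n];u=cv2.undistortPoints(np.float64(p).reshape(-1,1,2),c["K"],c["D"])[:,0]
    d=np.c_[u,np.ones(len(u))]@c["T"][:3,:3].T
    return c["T"][:3,3],d
def plane(n,p,z):
    o,d=rays(n,p);return o+d*((z-o[2])/d[:,2])[:,None]
def tri(ps,pt):
    o1,d1=rays("scene",ps);o2,d2=rays("top",pt);out=[]
    for a,b in zip(d1,d2):
        s=np.linalg.lstsq(np.c_[a,-b],o2-o1,rcond=None)[0]
        A,B=o1+s[0]*a,o2+s[1]*b;out.append(np.r_[(A+B)/2,np.linalg.norm(A-B)])
    return np.array(out)
def pix(n,p):
    c=C[n];T=np.linalg.inv(c["T"]);return cv2.projectPoints(np.float64(p).reshape(-1,3),cv2.Rodrigues(T[:3,:3])[0],T[:3,3],c["K"],c["D"])[0][:,0]
def blobs(mask,off,amin):
    n,l,s,c=cv2.connectedComponentsWithStats(mask.astype(np.uint8))
    return [(int(s[i,4]),(c[i]+off).round(2).tolist()) for i in range(1,n) if s[i,4]>=amin]
E
cat > m1.py <<'E'
from h import *
I={n:cv2.imread(f"pics/{n}0.png") for n in C}
R={"top":(145,160,60,55),"scene":(310,190,62,58)}
D={"top":(235,98,90,105),"scene":(155,170,105,110)}
for n in C:
    hsv=cv2.cvtColor(I[n],cv2.COLOR_BGR2HSV)
    x,y,w,h=R[n];H=hsv[y:y+h,x:x+w].astype(int)
    print(n,"grey",blobs(H[...,1]<75,(x,y),8))
    x,y,w,h=D[n];H=hsv[y:y+h,x:x+w].astype(int)
    red=((H[...,0]<6)|(H[...,0]>172))&(H[...,1]>170)&(H[...,2]>90)
    print(n,"red",blobs(red,(x,y),5),"rows",np.where(red)[0].min()+y,np.where(red)[0].max()+y,"cols",np.where(red)[1].min()+x,np.where(red)[1].max()+x)
# tray slab outline and board outline in the top view
x,y,w,h=R["top"];H=cv2.cvtColor(I["top"],cv2.COLOR_BGR2HSV)[y:y+h,x:x+w].astype(int)
m=((H[...,2]>190)&(H[...,1]<150)).astype(np.uint8);m=cv2.morphologyEx(m,cv2.MORPH_CLOSE,np.ones((9,9)));m=cv2.morphologyEx(m,cv2.MORPH_OPEN,np.ones((9,9)))
c=max(cv2.findContours(m,0,1)[0],key=len).reshape(-1,2)+[x,y]
P=plane("top",c,26)[:,:2];r=cv2.minAreaRect(P.astype(np.float32));print("slab",r,cv2.boxPoints(r))
x,y,w,h=D["top"];H=cv2.cvtColor(I["top"],cv2.COLOR_BGR2HSV)[y:y+h,x:x+w].astype(int)
m=(H[...,2]<125).astype(np.uint8);cv2.imwrite("pics/mask.png",m*255)
m=cv2.morphologyEx(m,cv2.MORPH_CLOSE,np.ones((9,9)));m=cv2.morphologyEx(m,cv2.MORPH_OPEN,np.ones((15,15)))
c=max(cv2.findContours(m,0,1)[0],key=len).reshape(-1,2)+[x,y]
P=plane("top",c,24)[:,:2];r=cv2.minAreaRect(P.astype(np.float32));print("board",r,cv2.boxPoints(r))
# hand-read board corners: dock edge left,right, far right, far left
def cr(a,o):return np.array(a)/4+np.array(o)-.375
t=cr([(67,258),(301,227),(270,36),(41,68)],(235,100))
s=cr([(745-380,198),(472-380,158),(412-380,355),(700-380,408-20)],(155,170))
print("top corners",plane("top",t,24)[:,:2]);print("scene",plane("scene",s,24)[:,:2]);print("tri",tri(s,t))
# handle top corners by hand (crop x6)
print("knobtop tri",tri(cr([(705-380,203)],(155,170)),cr([(80,166)],(235,100))))
E
python3 m1.py
```

```text
scene grey [(165, [326.19, 214.89]), (168, [357.27, 217.07]), (114, [342.98, 233.97])]
scene red [(72, [235.88, 223.78])] rows 218 230 cols 233 239
top grey [(85, [169.68, 172.18]), (144, [186.74, 187.01]), (152, [160.28, 192.83])]
top red [(21, [254.33, 142.0])] rows 139 145 cols 253 256
slab ((453.3207702636719, 337.0539245605469), (119.27875518798828, 143.18743896484375), 11.569785118103027) [[380.534 395.232]
 [409.252 254.954]
 [526.107 278.876]
 [497.389 419.154]]
board ((619.2900390625, -9.68310546875), (156.59368896484375, 195.402099609375), 5.950644016265869) [[ 531.286   79.374]
 [ 551.544 -114.975]
 [ 707.294  -98.741]
 [ 687.036   95.609]]
top corners [[ 533.843   80.025]
 [ 556.16  -114.09 ]
 [ 721.533  -94.391]
 [ 697.661   99.192]]
scene [[ 541.578   77.975]
 [ 568.451 -118.498]
 [ 728.778  -91.02 ]
 [ 693.312   96.445]]
tri [[ 536.029   78.229   16.391    3.91 ]
 [ 560.281 -119.591   12.213    7.647]
 [ 724.686  -95.067   15.191    1.092]
 [ 695.92    98.283   29.421    1.562]]
knobtop tri [[594.443  67.662  85.029   0.172]]
```

```bash
cat > m2.py <<'E'
from h import *
d=tri([(326.19,214.89),(357.27,217.07)],[(186.74,187.01),(160.28,192.83)]);print("dishes",d)
v=d[1,:2]-d[0,:2];print("yaw of y axis-90",np.degrees(np.arctan2(v[1],v[0]))-90,"mid",d[:,:2].mean(0), np.linalg.norm(v))
c6=lambda a,o:np.array(a)/6+np.array(o)-.42
# slab: tongue-edge corners in top (left,right)
t=c6([(362,180),(612,122)],(90,150));print("tongue edge",plane("top",t,26))
# stud top (top: hand)
print("stud",plane("top",c6([(470,90)],(90,150)),50))
# handle top in scene: crop rows offset: crop b starts y=300
print("handle top scene",plane("scene",c6([(266,405-300),(293,408-300)],(300,180)),90))
top=cv2.imread("pics/top0.png")[160:220,140:210];sc=cv2.imread("pics/scene0.png")[190:250,310:380]
cv2.imwrite("pics/crop_h.png",np.hstack([cv2.resize(i,None,fx=8,fy=8,interpolation=cv2.INTER_CUBIC)[:,:400] if 0 else cv2.resize(i,(400,343),interpolation=cv2.INTER_CUBIC) for i in(top,sc)]))
E
python3 m2.py
```

```text
dishes [[460.823 291.974  28.011   1.632]
 [442.9   378.155  29.855   1.079]]
yaw of y axis-90 11.748571039106565 mid [451.861 335.065] 88.02504767087265
tongue edge [[488.069 414.71   26.   ]
 [517.806 277.642  26.   ]]
stud [[531.933 350.193  50.   ]]
handle top scene [[433.661 326.265  90.   ]
 [431.567 338.528  90.   ]]
```

View pics/crop_h.png

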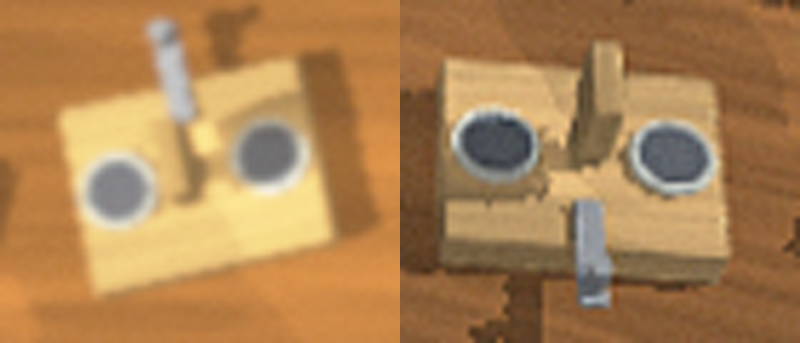

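```bash
cat >> h.py <<'E'
from scipy.spatial.transform import Rotation as Ro
def Rt(s): q=s["tool_rot"];return Ro.from_quat([q[1],q[2],q[3],q[0]])
def goal(jaw): # tool x along world azimuth jaw (deg), tool y down
    a=np.radians(jaw);x=np.array([np.cos(a),np.sin(a),0]);y=np.array([0,0,-1.]);return Ro.from_matrix(np.c_[x,y,np.cross(x,y)])
def step(pos,jaw,frm=None,fj=None):
    s=sense();R=Rt(s) if fj is None else goal(fj);p=s["tool_pos"] if frm is None else np.array(frm)
    return "T",(R.inv().apply(np.array(pos)-p)/10).round(2),"R",np.degrees((R.inv()*goal(jaw)).as_rotvec()).round(1)
E
python3 - <<'E'
from h import *
s=sense();print(Rt(s).as_matrix())
c=lambda x,y,ox,oy:(ox+x/5.714-.4,oy+y/5.714-.4)
print("handle rear top",tri([c(209,44,310,190)],[c(173,199,140,160)]))
for j in(101.9,-78.1):print(j,step((480,-100,230),j),step((451.5,334.5,180),j,(480,-100,230),j))
E
```

```text
[[ 0.259 -0.001  0.966]
 [-0.966  0.001  0.259]
 [-0.001 -1.    -0.   ]]
handle rear top [[429.202 333.115  86.323   1.025]]
101.9 ('T', array([-40.37,  -0.35,  43.78]), 'R', array([  -0.1, -176.9,   -0. ])) ('T', array([43.1 ,  5.  , -6.17]), 'R', array([0., 0., 0.]))
-78.1 ('T', array([-40.37,  -0.35,  43.78]), 'R', array([ 0. ,  3.1, -0.1])) ('T', array([-43.1 ,   5.  ,   6.17]), 'R', array([0., 0., 0.]))
```

Emit:
{"fn": "servo_tool", "kwargs": {"increments": [{"translation": [-5, 0, 5], "delta_rot": [0, 3, 0], "claw": 1}, {"translation": [-10, 0, 10], "delta_rot": [0, 3, 0], "claw": 1}, {"translation": [-15, 0, 15], "delta_rot": [0, 3, 0], "claw": 1}, {"translation": [-20, 0, 20], "delta_rot": [0, 3, 0], "claw": 1}, {"translation": [-25, 0, 26], "delta_rot": [0, 3, 0], "claw": 1}, {"translation": [-30, 0, 32], "delta_rot": [0, 3, 0], "claw": 1}, {"translation": [-35, 0, 38], "delta_rot": [0, 3, 0], "claw": 1}, {"translation": [-40, 0, 44], "delta_rot": [0, 3, 0], "claw": 1}]}}

```text
t: 0.9
tool_pos: [373.3, -262.3, 226.7]
tool_rot: [-0.549, 0.55, -0.445, 0.445]
wrist_force: [0.5, -0.6, 0.2]
opening: 1.0
```

```bash
python3 - <<'E'
from h import *
s=sense();print(s["t"],s["tool_pos"],s["joint_positions"]);print(step((451.5,334.5,180),-78.1))
E
```

```text
0.9 [ 373.271 -262.29   226.737] [ 0.652  0.172 -0.181  1.953  0.036  1.02  -0.906]
('T', array([-56.76,   4.66,  20.04]), 'R', array([0. , 0.1, 0. ]))
```

Emit:
{"fn": "servo_tool", "kwargs": {"increments": [{"translation": [-5, 0, 3], "delta_rot": [0, 0, 0], "claw": 1}, {"translation": [-10, 0, 6], "delta_rot": [0, 0, 0], "claw": 1}, {"translation": [-15, 0, 9], "delta_rot": [0, 0, 0], "claw": 1}, {"translation": [-20, 0, 12], "delta_rot": [0, 0, 0], "claw": 1}, {"translation": [-25, 0, 14], "delta_rot": [0, 0, 0], "claw": 1}, {"translation": [-30, 0, 16], "delta_rot": [0, 0, 0], "claw": 1}, {"translation": [-35, 0, 17], "delta_rot": [0, 0, 0], "claw": 1}, {"translation": [-40, 0, 18], "delta_rot": [0, 0, 0], "claw": 1}]}}

```text
t: 1.7
tool_pos: [464.4, 124.3, 226.6]
tool_rot: [-0.549, 0.549, -0.445, 0.445]
wrist_force: [0.9, -0.4, 0.7]
opening: 0.996
```

```bash
python3 - <<'E'
from h import *
s=sense();print(s["t"],s["tool_pos"],s["joint_positions"]);print(step((451.5,334.5,150),-78.1))
E
```

```text
1.7 [464.438 124.304 226.559] [ 0.018  0.242 -0.469  1.883  0.126  1.045 -1.865]
('T', array([-20.83,   7.65,   3.09]), 'R', array([0. , 0.1, 0. ]))
```

Emit:
{"fn": "servo_tool", "kwargs": {"increments": [{"translation": [-5, 2, 1], "delta_rot": [0, 0, 0], "claw": 1}, {"translation": [-10, 4, 2], "delta_rot": [0, 0, 0], "claw": 1}, {"translation": [-15, 6, 3], "delta_rot": [0, 0, 0], "claw": 1}, {"translation": [-19, 7.5, 3], "delta_rot": [0, 0, 0], "claw": 1}, {"translation": [-20.8, 7.6, 3.1], "delta_rot": [0, 0, 0], "claw": 1}, {"translation": [-20.8, 7.6, 3.1], "delta_rot": [0, 0, 0], "claw": 1}, {"translation": [-20.8, 7.6, 3.1], "delta_rot": [0, 0, 0], "claw": 1}]}}

```text
t: 2.4
tool_pos: [451.2, 332.3, 150.2]
tool_rot: [-0.549, 0.55, -0.445, 0.445]
wrist_force: [-0.3, -1.1, 1.0]
opening: 1.003
```

```bash
python3 - <<'E'
from h import *
s=sense();print(s["t"],s["tool_pos"],s["joint_positions"]);print(step((451.5,334.5,54),-78.1))
im=snapshot("scene")[150:290,270:450,::-1];jm=snapshot("top")[130:250,110:240,::-1]
cv2.imwrite("pics/pre.png",np.hstack([cv2.resize(im,(400,311)),cv2.resize(jm,(337,311))]))
E
```

```text
2.4 [451.16  332.345 150.176] [-0.372  0.459 -0.493  1.795  0.26   0.954 -2.334]
('T', array([-0.21,  9.62,  0.09]), 'R', array([0.1, 0.2, 0. ]))
```

View pics/pre.png

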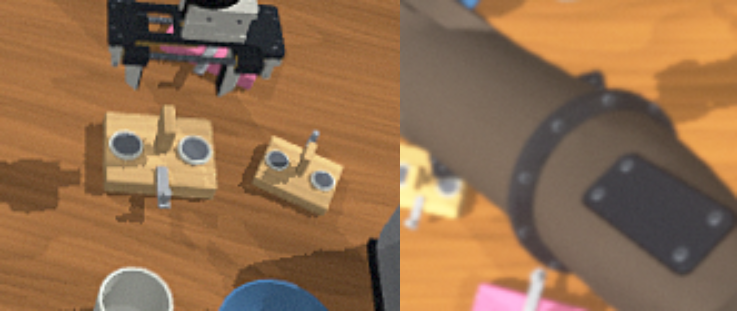

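The gripper is above the large oak tray, with its fingers around crop (135,75) and (225,78) in the left half. The neighbouring small tray at crop (295,175) is clear. I'll check the projection, then go down.

```bash
python3 - <<'E'
from h import *
a=np.radians(101.9);u=np.array([np.cos(a),np.sin(a),0])
p=pix("scene",[sense()["tool_pos"]+k*u for k in(-46,0,46)]);print((p-[270,150])*400/180)
E
```

```text
[[136.056  82.105]
 [175.039  85.269]
 [213.888  88.428]]
```

Emit:
{"fn": "servo_tool", "kwargs": {"increments": [{"translation": [-0.2, 3, 0], "delta_rot": [0, 0, 0], "claw": 1}, {"translation": [-0.2, 4.5, 0], "delta_rot": [0, 0, 0], "claw": 1}, {"translation": [-0.2, 4.5, 0], "delta_rot": [0, 0, 0], "claw": 1}]}}

```text
t: 2.8
tool_pos: [451.0, 331.7, 104.2]
tool_rot: [-0.548, 0.55, -0.446, 0.446]
wrist_force: [0.2, 0.0, 0.5]
opening: 1.003
```

Emit:
{"fn": "servo_tool", "kwargs": {"increments": [{"translation": [-0.2, 3, 0], "delta_rot": [0, 0, 0], "claw": 1}, {"translation": [-0.2, 5, 0], "delta_rot": [0, 0, 0], "claw": 1}, {"translation": [-0.2, 5, 0], "delta_rot": [0, 0, 0], "claw": 1}, {"translation": [-0.2, 5, 0], "delta_rot": [0, 0, 0], "claw": 0.1}, {"translation": [-0.2, 5, 0], "delta_rot": [0, 0, 0], "claw": 0.0}, {"translation": [-0.2, 5, 0], "delta_rot": [0, 0, 0], "claw": 0.0}, {"translation": [-0.2, 5, 0], "delta_rot": [0, 0, 0], "claw": 0.0}, {"translation": [-0.2, 5, 0], "delta_rot": [0, 0, 0], "claw": 0.0}], "force": 35}}

```text
t: 3.6
tool_pos: [451.0, 336.4, 56.2]
tool_rot: [0.55, -0.549, 0.445, -0.445]
wrist_force: [-0.0, -0.1, -0.7]
opening: 0.612
```

Emit:
{"fn": "servo_tool", "kwargs": {"increments": [{"translation": [0, 0, 0], "delta_rot": [0, 0, 0], "claw": 0}, {"translation": [0, 0, 0], "delta_rot": [0, 0, 0], "claw": 0}, {"translation": [0, 0, 0], "delta_rot": [0, 0, 0], "claw": 0}, {"translation": [0, 0, 0], "delta_rot": [0, 0, 0], "claw": 0}]}}

```text
t: 4.0
tool_pos: [450.7, 336.3, 55.7]
tool_rot: [-0.549, 0.55, -0.445, 0.445]
wrist_force: [0.1, 0.7, 0.4]
opening: 0.268
```

Emit:
{"fn": "servo_tool", "kwargs": {"increments": [{"translation": [0, 0, 0], "delta_rot": [0, 0, 0], "claw": 0}, {"translation": [0, 0, 0], "delta_rot": [0, 0, 0], "claw": 0}, {"translation": [0, 0, 0], "delta_rot": [0, 0, 0], "claw": 0}, {"translation": [0, 0, 0], "delta_rot": [0, 0, 0], "claw": 0}]}}

```text
t: 4.4
tool_pos: [450.8, 336.0, 55.6]
tool_rot: [-0.549, 0.55, -0.445, 0.445]
wrist_force: [-0.3, -1.5, 0.3]
opening: 0.172
```

Emit:
{"fn": "servo_tool", "kwargs": {"increments": [{"translation": [0, -1, 0], "delta_rot": [0, 0, 0], "claw": 0}, {"translation": [0, -3, 0], "delta_rot": [0, 0, 0], "claw": 0}, {"translation": [0, -5, 0], "delta_rot": [0, 0, 0], "claw": 0}, {"translation": [0, -7, 0], "delta_rot": [0, 0, 0], "claw": 0}, {"translation": [0, -7, 0], "delta_rot": [0, 0, 0], "claw": 0}, {"translation": [0, -7, 0], "delta_rot": [0, 0, 0], "claw": 0}]}}

```text
t: 5.0
tool_pos: [450.7, 336.3, 125.7]
tool_rot: [0.55, -0.549, 0.445, -0.445]
wrist_force: [0.6, -0.3, -5.2]
opening: 0.173
```

```bash
python3 - <<'E'
from h import *
s=sense();print(s["t"],s["tool_pos"],s["joint_positions"],s["wrist_force"],s["opening"])
yaw=6.7;a=np.radians(yaw);o=np.array([543,-17.5]);ux=np.array([np.cos(a),np.sin(a)]);g=o-63*ux
print(g,step((*g,125),yaw-90))
im=snapshot("scene")[150:290,270:450,::-1]
cv2.imwrite("pics/lift.png",cv2.resize(im,(540,420)))
E
```

```text
5.0 [450.714 336.265 125.671] [-0.386  0.489 -0.484  1.817  0.282  0.903 -2.36 ] [ 0.618 -0.279 -5.158] 0.17294007909849274
[480.43 -24.85] ('T', array([35.94,  0.06, -4.6 ]), 'R', array([-0. ,  5.3, -0. ]))
```

View pics/lift.png

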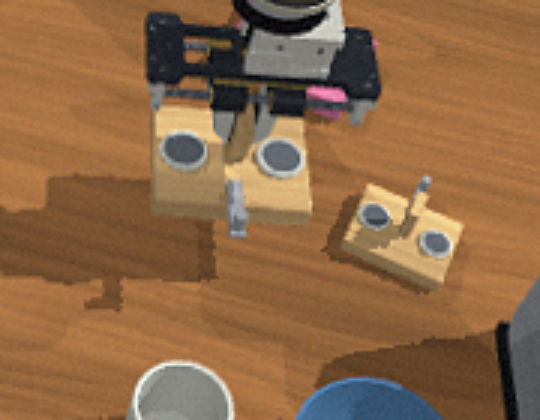

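Lifted level: the tray hangs at crop (230,165) and the opening is 16 mm, which matches the grip bar. Now I'll carry it to the dock.

Emit:
{"fn": "servo_tool", "kwargs": {"increments": [{"translation": [3, 0, -0.4], "delta_rot": [0, 1, 0], "claw": 0}, {"translation": [7.5, 0, -1], "delta_rot": [0, 2, 0], "claw": 0}, {"translation": [12, 0, -1.5], "delta_rot": [0, 3, 0], "claw": 0}, {"translation": [16.5, 0, -2.1], "delta_rot": [0, 4, 0], "claw": 0}, {"translation": [21, 0, -2.7], "delta_rot": [0, 5, 0], "claw": 0}, {"translation": [25.5, 0, -3.3], "delta_rot": [0, 5.3, 0], "claw": 0}, {"translation": [30, 0, -3.8], "delta_rot": [0, 5.3, 0], "claw": 0}, {"translation": [33, 0, -4.2], "delta_rot": [0, 5.3, 0], "claw": 0}]}}

```text
t: 5.85
tool_pos: [477.2, 0.9, 124.5]
tool_rot: [-0.527, 0.529, -0.471, 0.47]
wrist_force: [0.2, 0.7, -4.9]
opening: 0.171
```

Emit:
{"fn": "servo_tool", "kwargs": {"increments": [{"translation": [2, 0, -0.3], "delta_rot": [0, 0, 0], "claw": 0}, {"translation": [2.9, 0, -0.4], "delta_rot": [0, 0, 0], "claw": 0}, {"translation": [2.9, 0, -0.4], "delta_rot": [0, 0, 0], "claw": 0}, {"translation": [2.9, 0, -0.4], "delta_rot": [0, 0, 0], "claw": 0}]}}

```text
t: 6.25
tool_pos: [477.5, -23.1, 125.4]
tool_rot: [0.529, -0.529, 0.47, -0.469]
wrist_force: [0.5, -0.2, -4.3]
opening: 0.172
```

```bash
cat > m3.py <<'E'
from h import *
s=sense();p=s["tool_pos"];R=Rt(s).as_matrix();print(s["t"],p,s["joint_positions"][6],"jaw",np.degrees(np.arctan2(R[1,0],R[0,0])))
a=np.radians(6.7);ux=np.array([np.cos(a),np.sin(a)]);uy=np.array([-ux[1],ux[0]]);o=np.array([543,-17.5])
print("dock xy of TCP",(p[:2]-o)@ux,(p[:2]-o)@uy)
im=snapshot("scene")[:,:,::-1].copy();cv2.imwrite("pics/carry_raw.png",im)
dz=p[2]-55.6
W=lambda x,y,z:np.r_[p[:2]+ux*x+uy*y,z]
q=pix("scene",[W(0,44,29+dz),W(0,-44,29+dz),W(81,0,50+dz),W(55,70,26+dz),W(55,-70,26+dz)])
d=pix("scene",[np.r_[o+ux*x+uy*y,24] for x,y in((0,100),(0,-100),(170,-100),(170,100))])
for k in q:cv2.circle(im,tuple(np.int32(k*8)),6,(0,0,255),1,shift=3)
for k in d:cv2.circle(im,tuple(np.int32(k*8)),6,(255,255,0),1,shift=3)
cv2.imwrite("pics/carry.png",cv2.resize(im[130:290,130:330],(800,640))[:600])
E
python3 m3.py
```

```text
6.25 [477.488 -23.131 125.39 ] -1.7172188427137571 jaw -83.23697269172494
dock xy of TCP -65.72151943760969 2.0511663688939477
```

View pics/carry.png

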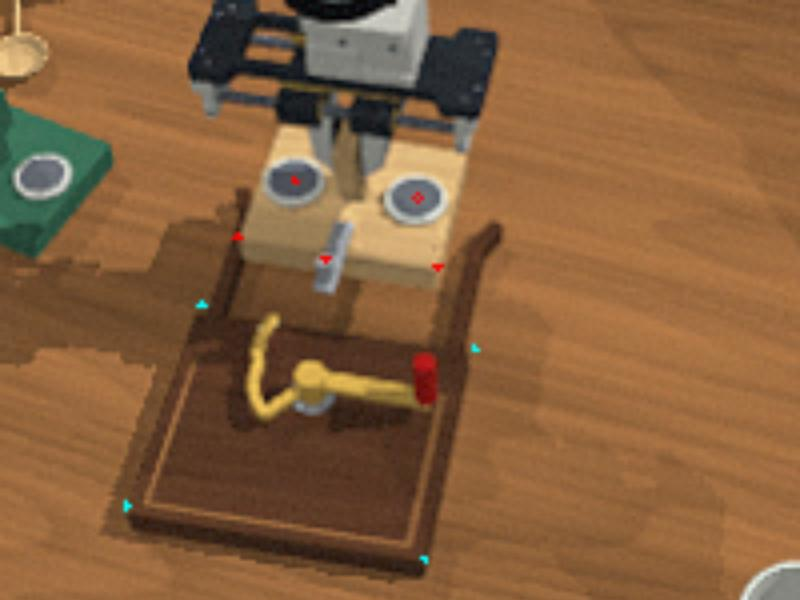

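```bash
cat > m4.py <<'E'
from h import *
I={n:cv2.GaussianBlur(cv2.imread(f"pics/{n}0.png"),(0,0),.6).astype(np.float32) for n in C}
cr=lambda a,o:np.array(a)/4+np.array(o)-.375
pv=tri([cr((592-380,212),(155,170))],[cr((177,165),(235,100))])[0];print("pivot",pv)
# yellow boss/knob masks for a check are small; edge profiles along dock x at several y
a=np.radians(6.7);ux=np.array([np.cos(a),np.sin(a)]);uy=np.array([-ux[1],ux[0]]);o=np.array([543,-17.5])
print("pivot in dock frame",(pv[:2]-o)@ux,(pv[:2]-o)@uy)
def prof(n,x0,x1,ys,z,ax=0):
    t=np.arange(x0,x1,3.)
    for y in ys:
        P=np.array([np.r_[o+(ux*k+uy*y if ax==0 else ux*y+uy*k),z] for k in t]);q=pix(n,P).astype(np.float32)
        v=cv2.remap(I[n],q[:,0].reshape(1,-1),q[:,1].reshape(1,-1),1)[0].mean(1)
        print(n,z,ax,y,dict(zip(t.astype(int).tolist(),v.astype(int).tolist())))
for n in C:
    prof(n,-21,24,(-60,-20,20,60),24);prof(n,152,190,(-60,0,60),24)
    prof(n,84,118,(120,),24,1);prof(n,-118,-84,(120,),24,1)
E
python3 m4.py
```

```text
pivot [603.119 -10.988  51.834   0.307]
pivot in dock frame 60.46780194765616 -0.5460549770237114
scene 24 0 -60 {-21: 90, -18: 88, -15: 86, -12: 85, -9: 84, -6: 82, -3: 82, 0: 82, 3: 77, 6: 67, 9: 55, 12: 49, 15: 41, 18: 38, 21: 37}
scene 24 0 -20 {-21: 93, -18: 91, -15: 91, -12: 86, -9: 84, -6: 83, -3: 83, 0: 82, 3: 77, 6: 64, 9: 55, 12: 52, 15: 50, 18: 49, 21: 49}
scene 24 0 20 {-21: 96, -18: 94, -15: 94, -12: 92, -9: 90, -6: 87, -3: 84, 0: 81, 3: 74, 6: 60, 9: 54, 12: 51, 15: 49, 18: 50, 21: 52}
scene 24 0 60 {-21: 99, -18: 98, -15: 97, -12: 98, -9: 97, -6: 94, -3: 91, 0: 84, 3: 70, 6: 55, 9: 51, 12: 58, 15: 64, 18: 66, 21: 64}
scene 24 0 -60 {152: 61, 155: 62, 158: 62, 161: 69, 164: 89, 167: 76, 170: 63, 173: 54, 176: 41, 179: 36, 182: 37, 185: 45, 188: 61}
scene 24 0 0 {152: 61, 155: 61, 158: 63, 161: 81, 164: 88, 167: 69, 170: 59, 173: 50, 176: 40, 179: 34, 182: 35, 185: 48, 188: 58}
scene 24 0 60 {152: 57, 155: 58, 158: 61, 161: 83, 164: 82, 167: 67, 170: 57, 173: 44, 176: 35, 179: 32, 182: 37, 185: 55, 188: 65}
scene 24 1 120 {84: 74, 87: 87, 90: 69, 93: 56, 96: 55, 99: 55, 
[... 708 characters left out ...]
: 71, 12: 72, 15: 72, 18: 73, 21: 73}
top 24 0 -60 {152: 83, 155: 84, 158: 87, 161: 93, 164: 100, 167: 100, 170: 99, 173: 101, 176: 108, 179: 114, 182: 117, 185: 121, 188: 125}
top 24 0 0 {152: 81, 155: 83, 158: 89, 161: 96, 164: 100, 167: 97, 170: 97, 173: 107, 176: 117, 179: 124, 182: 127, 185: 128, 188: 127}
top 24 0 60 {152: 80, 155: 82, 158: 88, 161: 95, 164: 98, 167: 95, 170: 96, 173: 103, 176: 113, 179: 121, 182: 128, 185: 131, 188: 131}
top 24 1 120 {84: 88, 87: 97, 90: 96, 93: 90, 96: 85, 99: 88, 102: 97, 105: 106, 108: 111, 111: 114, 114: 116, 117: 119}
top 24 1 120 {-118: 112, -115: 103, -112: 96, -109: 93, -106: 92, -103: 90, -100: 85, -97: 82, -94: 85, -91: 93, -88: 98, -85: 94}
```

```bash
python3 - <<'E'
from h import *
print(step((486.1,-25.8,85),-82.3))
E
```

```text
('T', array([0.4 , 4.05, 0.81]), 'R', array([ 0. , -0.9, -0. ]))
```

Emit:
{"fn": "servo_tool", "kwargs": {"increments": [{"translation": [0.4, 0, 0.8], "delta_rot": [0, -0.9, 0], "claw": 0}, {"translation": [0.4, 2, 0.8], "delta_rot": [0, -0.9, 0], "claw": 0}, {"translation": [0.4, 4, 0.8], "delta_rot": [0, -0.9, 0], "claw": 0}, {"translation": [0.4, 4, 0.8], "delta_rot": [0, -0.9, 0], "claw": 0}, {"translation": [0.4, 4, 0.8], "delta_rot": [0, -0.9, 0], "claw": 0}]}}

```text
t: 6.8
tool_pos: [486.4, -26.9, 85.9]
tool_rot: [-0.532, 0.532, -0.466, 0.465]
wrist_force: [-0.4, 0.0, -3.1]
opening: 0.172
```

```bash
sed -i 's/radians(6.7)/radians(7.7)/;s/\[543,-17.5\]/[547.5,-17.5]/' m3.py; sed -i 's/im.130:290,130:330./im[150:270,150:310]/' m3.py; python3 m3.py;python3 -c "
from h import *
print(step((486.1,-25.8,56),-82.3))"
```

```text
6.8 [486.358 -26.889  85.857] -1.7347537438684673 jaw -82.31601728560157
dock xy of TCP -61.84845475026686 -1.1125085624163384
('T', array([-0.13,  3.04, -0.06]), 'R', array([-0., -0., -0.]))
```

View pics/carry.png

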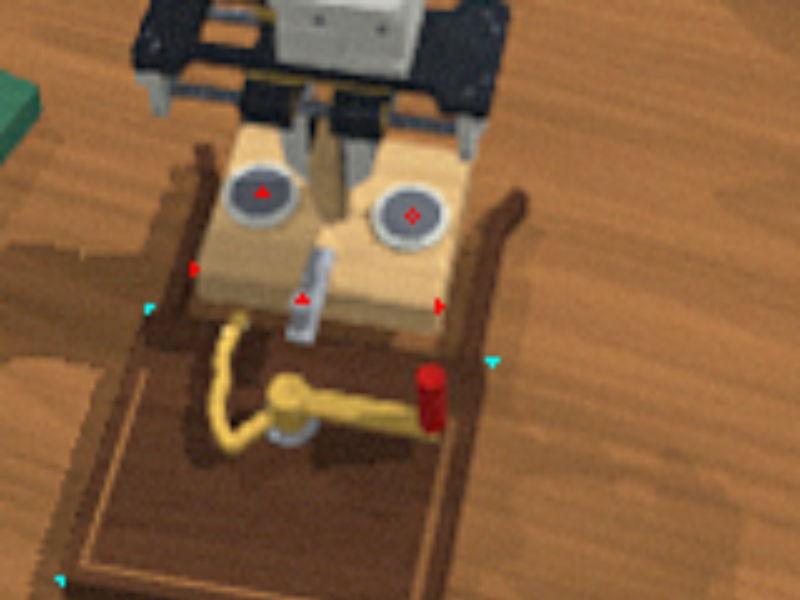

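```bash
python3 - <<'E'
from h import *
cr=lambda a,o:np.array(a)/4+np.array(o)-.375
a=np.radians(7.7);ux=np.array([np.cos(a),np.sin(a)]);uy=np.array([-ux[1],ux[0]]);o=np.array([547.5,-17.5])
for P in (plane("top",[cr((235,223),(235,100))],38),plane("scene",[cr((552-380,155),(155,170))],38)):print((P[0,:2]-o)@ux,(P[0,:2]-o)@uy)
E
```

```text
4.214080065168714 -41.60607255392149
4.317625489309179 -43.28006519110261
```

The tray and dish marks agree (dishes at (262,193) and (412,215)). The hook tip is at dock x≈+4, and the slab edge will be near −7, so it clears. Lowering now.

Emit:
{"fn": "servo_tool", "kwargs": {"increments": [{"translation": [-0.1, 1, 0], "delta_rot": [0, 0, 0], "claw": 0}, {"translation": [-0.1, 2, 0], "delta_rot": [0, 0, 0], "claw": 0}, {"translation": [-0.1, 2.6, 0], "delta_rot": [0, 0, 0], "claw": 0}, {"translation": [-0.1, 2.9, 0], "delta_rot": [0, 0, 0], "claw": 0}, {"translation": [-0.1, 3.0, 0], "delta_rot": [0, 0, 0], "claw": 0}, {"translation": [-0.1, 3.0, 0], "delta_rot": [0, 0, 0], "claw": 0}]}}

```text
t: 7.45
tool_pos: [485.9, -26.5, 55.8]
tool_rot: [-0.532, 0.532, -0.466, 0.466]
wrist_force: [0.1, 0.1, -4.5]
opening: 0.168
```

Emit:
{"fn": "servo_tool", "kwargs": {"increments": [{"translation": [0, 0.1, 0], "delta_rot": [0, 0, 0], "claw": 0}, {"translation": [0, 0.15, 0], "delta_rot": [0, 0, 0], "claw": 0}, {"translation": [0, 0.15, 0], "delta_rot": [0, 0, 0], "claw": 0}]}}

```text
t: 7.75
tool_pos: [486.2, -26.5, 55.6]
tool_rot: [0.532, -0.532, 0.465, -0.466]
wrist_force: [-7.0, -0.5, 17.6]
opening: 0.175
```

Contact: 17.6 N upward, so the tray is on the worktop. Let go.

Emit:
{"fn": "servo_tool", "kwargs": {"increments": [{"translation": [0, -0.1, 0], "delta_rot": [0, 0, 0], "claw": 0.1}, {"translation": [0, -0.1, 0], "delta_rot": [0, 0, 0], "claw": 0.5}, {"translation": [0, -0.1, 0], "delta_rot": [0, 0, 0], "claw": 0.5}, {"translation": [0, -0.1, 0], "delta_rot": [0, 0, 0], "claw": 0.5}, {"translation": [0, -0.1, 0], "delta_rot": [0, 0, 0], "claw": 0.5}, {"translation": [0, -0.1, 0], "delta_rot": [0, 0, 0], "claw": 0.5}, {"translation": [0, -4, 0], "delta_rot": [0, 0, 0], "claw": 0.5}, {"translation": [0, -8, 0], "delta_rot": [0, 0, 0], "claw": 0.5}]}}

```text
t: 8.55
tool_pos: [484.8, -26.4, 134.2]
tool_rot: [-0.531, 0.533, -0.467, 0.465]
wrist_force: [2.4, -1.0, 0.7]
opening: 0.497
```

Emit:
{"fn": "servo_tool", "kwargs": {"increments": [{"translation": [0, -2, 0], "delta_rot": [0, 0, 0], "claw": 0.5}, {"translation": [0, -2, 0], "delta_rot": [0, 0, 0], "claw": 0.5}]}}

```text
t: 8.75
tool_pos: [487.9, -26.4, 157.1]
tool_rot: [0.533, -0.531, 0.464, -0.467]
wrist_force: [-0.4, -0.7, -1.5]
opening: 0.501
```

```bash
cat > m5.py <<'E'
from h import *
import sys
s=sense();print(s["t"],s["tool_pos"],s["joint_positions"],s["opening"])
im=snapshot("scene")[:,:,::-1].copy();cv2.imwrite(f"pics/{sys.argv[1]}_raw.png",im)
a=np.radians(7.7);ux=np.array([np.cos(a),np.sin(a)]);uy=np.array([-ux[1],ux[0]]);o=np.array([547.5,-17.5])
x,y,w,h=170,165,100,70;H=cv2.cvtColor(im,cv2.COLOR_BGR2HSV)[y:y+h,x:x+w].astype(int)
for A,c in blobs((H[...,1]<75),(x,y),60):
    P=plane("scene",[c],29)[0];print("grey",A,c,"dock",(P[:2]-o)@ux,(P[:2]-o)@uy)
red=((H[...,0]<6)|(H[...,0]>172))&(H[...,1]>170)&(H[...,2]>90)
for A,c in blobs(red,(x,y),20):
    P=plane("scene",[c],66)[0];print("knob mid",A,c,P,"dock",(P[:2]-o)@ux,(P[:2]-o)@uy)
cv2.imwrite(f"pics/{sys.argv[1]}.png",cv2.resize(im[150:270,150:310],(800,600)))
E
python3 m5.py placed; python3 - <<'E'
from h import *
k=np.array([595,68.])
for j in(7.,-173.):print(j,step((*k,170),j))
E
```

```text
8.75 [487.908 -26.417 157.088] [ 0.295  0.328 -0.438  1.963  0.18   0.882 -1.675] 0.5013929881840911
grey 160 [202.58, 192.78] dock -60.038535340546915 -45.706840869092105
grey 158 [231.92, 196.83] dock -60.468446378308414 42.011184175599375
grey 112 [212.28, 211.71] dock 1.975299521253084 -2.0044221367443833
knob mid 71 [235.9, 223.82] [592.467  66.583  66.   ] dock 55.827791399429636 77.29993494882777
7.0 ('T', array([-7.95, -1.44, 11.97]), 'R', array([ -0.1, -89.4,   0.2]))
-173.0 ('T', array([-7.95, -1.44, 11.97]), 'R', array([-0.2, 90.6, -0.1]))
```

View pics/placed.png

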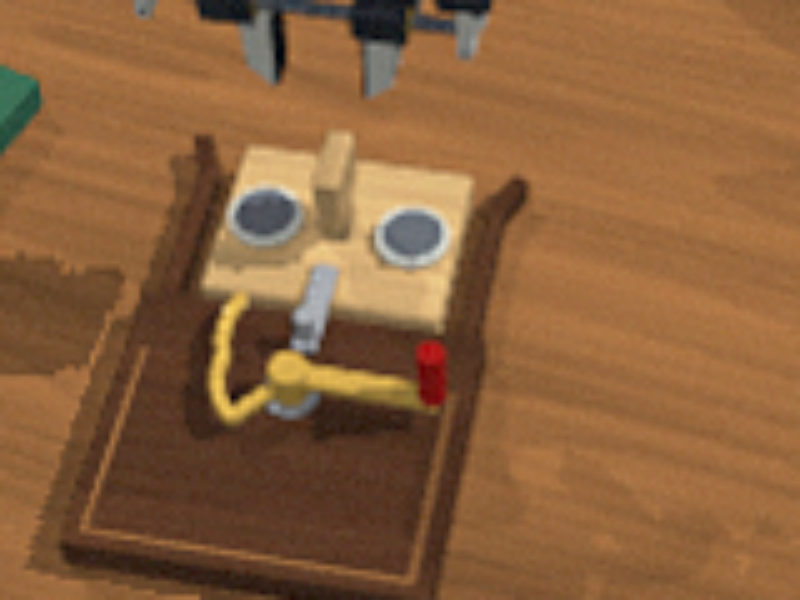

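The tray sits flat between the arms at about dock x −5, y −2 mm, and has been let go. The lever is open, with the knob at crop (430,372). Next I'll turn the tool and go to the knob.

Emit:
{"fn": "servo_tool", "kwargs": {"increments": [{"translation": [-2, 0, 3], "delta_rot": [0, -8, 0], "claw": 0.4}, {"translation": [-5, 0, 7], "delta_rot": [0, -16, 0], "claw": 0.4}, {"translation": [-8, 0, 11], "delta_rot": [0, -24, 0], "claw": 0.4}, {"translation": [-7.9, 0, 11.9], "delta_rot": [0, -32, 0], "claw": 0.4}, {"translation": [-7.9, 0, 11.9], "delta_rot": [0, -40, 0], "claw": 0.4}, {"translation": [-7.9, 0, 11.9], "delta_rot": [0, -48, 0], "claw": 0.4}, {"translation": [-7.9, 0, 11.9], "delta_rot": [0, -56, 0], "claw": 0.4}, {"translation": [-7.9, 0, 11.9], "delta_rot": [0, -64, 0], "claw": 0.4}]}}

```text
t: 9.6
tool_pos: [592.6, 67.4, 152.3]
tool_rot: [-0.698, 0.699, -0.112, 0.11]
wrist_force: [0.4, 0.8, 0.1]
opening: 0.403
```

Emit:
{"fn": "servo_tool", "kwargs": {"increments": [{"translation": [0, 0, 0], "delta_rot": [0, -8, 0], "claw": 0.4}, {"translation": [0, 0, 0], "delta_rot": [0, -16, 0], "claw": 0.4}, {"translation": [0, 0, 0], "delta_rot": [0, -25, 0], "claw": 0.4}, {"translation": [0, 0, 0], "delta_rot": [0, -25, 0], "claw": 0.4}, {"translation": [0, 0, 0], "delta_rot": [0, -25, 0], "claw": 0.4}]}}

```text
t: 10.1
tool_pos: [592.9, 67.4, 153.0]
tool_rot: [0.706, -0.706, -0.039, 0.04]
wrist_force: [0.6, 0.2, 0.8]
opening: 0.398
```

```bash
python3 - <<'E'
from h import *
s=sense();print(s["t"],s["tool_pos"],s["joint_positions"],s["opening"],step((594,67.5,100),6.5),step((594,67.5,57),6.5))
E
```

```text
10.1 [592.896  67.355 153.003] [ 0.326  0.587 -0.79   1.685  0.465  1.069 -0.5  ] 0.3977651003460427 ('T', array([ 0.12,  5.3 , -0.  ]), 'R', array([-0. , -0.1, -0.1])) ('T', array([ 0.13,  9.6 , -0.  ]), 'R', array([-0. , -0.1, -0.1]))
```

Emit:
{"fn": "servo_tool", "kwargs": {"increments": [{"translation": [0.1, 3, 0], "delta_rot": [0, 0, 0], "claw": 0.4}, {"translation": [0.1, 5, 0], "delta_rot": [0, 0, 0], "claw": 0.4}, {"translation": [0.1, 6.5, 0], "delta_rot": [0, 0, 0], "claw": 0.4}, {"translation": [0.1, 7, 0], "delta_rot": [0, 0, 0], "claw": 0.4}, {"translation": [0.1, 7, 0], "delta_rot": [0, 0, 0], "claw": 0.4}]}}

```text
t: 10.6
tool_pos: [594.1, 67.7, 83.7]
tool_rot: [-0.706, 0.706, 0.04, -0.041]
wrist_force: [-0.3, 0.8, 0.4]
opening: 0.402
```

Emit:
{"fn": "servo_tool", "kwargs": {"increments": [{"translation": [0, 1.5, 0], "delta_rot": [0, 0, 0], "claw": 0.4}, {"translation": [0, 2.6, 0], "delta_rot": [0, 0, 0], "claw": 0.4}, {"translation": [0, 2.6, 0], "delta_rot": [0, 0, 0], "claw": 0.4}]}}

```text
t: 10.9
tool_pos: [593.5, 67.1, 56.6]
tool_rot: [-0.706, 0.706, 0.04, -0.041]
wrist_force: [0.6, 0.0, 0.5]
opening: 0.399
```

```bash
cat > m6.py <<'E'
from h import *
s=sense();p=s["tool_pos"];print(s["t"],p,s["wrist_force"],s["opening"],s["joint_positions"][6])
c=np.array([603.1,-11.2]);r=80
v=p[:2]-c;print("tool q",97.7-np.degrees(np.arctan2(v[1],v[0])),"r",np.hypot(*v),"jaw",np.degrees(np.arctan2(*Rt(s).as_matrix()[[1,0],0])))
R=Rt(s)
for q in range(8,108,8): # tool lever angle in degrees
    a=np.radians(97.7-q);P=np.r_[c+r*np.array([np.cos(a),np.sin(a)]),57]
    print(q,(R.inv().apply(P-p)/10).round(2),np.degrees((R.inv()*goal(7.7-q)).as_rotvec()).round(0))
E
python3 m6.py
```

```text
10.9 [593.454  67.117  56.608] [0.622 0.003 0.497] 0.39927336588643536 -0.580752486574881
tool q 0.6787105467164309 r 78.90893211289975 jaw 6.58239850222144
8 [ 1.02 -0.04  0.05] [ 0.  7. -0.]
16 [ 2.12 -0.04 -0.16] [ 0. 15. -0.]
24 [ 3.17 -0.05 -0.52] [ 0. 23. -0.]
32 [ 4.17 -0.05 -1.02] [ 0. 31. -0.]
40 [ 5.08 -0.05 -1.66] [ 0. 39. -0.]
48 [ 5.9  -0.05 -2.42] [ 0. 47. -0.]
56 [ 6.6  -0.05 -3.29] [ 0. 55. -0.]
64 [ 7.18 -0.05 -4.24] [ 0. 63. -0.]
72 [ 7.62 -0.06 -5.27] [ 0. 71. -0.]
80 [ 7.91 -0.06 -6.35] [ 0. 79. -0.]
88 [ 8.05 -0.06 -7.46] [ 0. 87. -0.]
96 [ 8.03 -0.05 -8.57] [ 0. 95. -0.]
104 [ 7.86 -0.05 -9.67] [  0. 103.  -0.]
```

Emit:
{"fn": "servo_tool", "kwargs": {"increments": [{"translation": [0.5, 0, 0], "delta_rot": [0, 4, 0], "claw": 0.4}, {"translation": [1.0, 0, 0], "delta_rot": [0, 7, 0], "claw": 0.4}, {"translation": [1.6, 0, -0.05], "delta_rot": [0, 11, 0], "claw": 0.4}, {"translation": [2.1, 0, -0.2], "delta_rot": [0, 15, 0], "claw": 0.4}, {"translation": [2.65, 0, -0.35], "delta_rot": [0, 19, 0], "claw": 0.4}, {"translation": [3.2, 0, -0.5], "delta_rot": [0, 23, 0], "claw": 0.4}, {"translation": [3.7, 0, -0.75], "delta_rot": [0, 27, 0], "claw": 0.4}, {"translation": [4.2, 0, -1.0], "delta_rot": [0, 31, 0], "claw": 0.4}]}}

```text
t: 11.7
tool_pos: [637.2, 62.5, 58.3]
tool_rot: [-0.691, 0.691, -0.151, 0.15]
wrist_force: [-1.4, 0.4, -0.3]
opening: 0.402
```

```bash
python3 m6.py; python3 m5.py turn1
```

```text
11.7 [637.191  62.505  58.291] [-1.42   0.426 -0.268] 0.4015060474256265 -0.9962660503767256
tool q 32.52233337122475 r 81.20728281938145 jaw -24.56270573383975
8 [-3.32  0.13 -0.83] [  0. -24.  -0.]
16 [-2.28  0.13 -0.44] [  0. -16.  -0.]
24 [-1.19  0.13 -0.2 ] [ 0. -8. -0.]
32 [-0.07  0.13 -0.12] [ 0. -0. -0.]
40 [ 1.04  0.13 -0.19] [ 0.  8. -0.]
48 [ 2.13  0.13 -0.42] [ 0. 16. -0.]
56 [ 3.18  0.13 -0.8 ] [ 0. 24. -0.]
64 [ 4.17  0.13 -1.32] [ 0. 32. -0.]
72 [ 5.08  0.13 -1.97] [ 0. 40. -0.]
80 [ 5.88  0.13 -2.74] [ 0. 48. -0.]
88 [ 6.57  0.13 -3.62] [ 0. 56. -0.]
96 [ 7.14  0.13 -4.58] [ 0. 64. -0.]
104 [ 7.56  0.13 -5.61] [ 0. 72. -0.]
11.7 [637.191  62.505  58.291] [ 0.19   0.705 -0.577  1.665  0.464  0.912 -0.996] 0.4015060474256265
grey 2859 [226.68, 199.48] dock -48.19294809969473 29.027511741375267
```

Force is low (1.4 N tangential) and the arc is tracking well, so I'll continue.

Emit:
{"fn": "servo_tool", "kwargs": {"increments": [{"translation": [0.5, 0, -0.15], "delta_rot": [0, 4, 0], "claw": 0.4}, {"translation": [1.05, 0, -0.2], "delta_rot": [0, 8, 0], "claw": 0.4}, {"translation": [1.6, 0, -0.3], "delta_rot": [0, 12, 0], "claw": 0.4}, {"translation": [2.1, 0, -0.4], "delta_rot": [0, 16, 0], "claw": 0.4}, {"translation": [2.65, 0.1, -0.6], "delta_rot": [0, 20, 0], "claw": 0.4}, {"translation": [3.2, 0.1, -0.8], "delta_rot": [0, 24, 0], "claw": 0.4}, {"translation": [3.7, 0.1, -1.05], "delta_rot": [0, 28, 0], "claw": 0.4}, {"translation": [4.2, 0.1, -1.3], "delta_rot": [0, 32, 0], "claw": 0.4}]}}

```text
t: 12.55
tool_pos: [670.0, 33.7, 57.3]
tool_rot: [0.623, -0.623, 0.335, -0.334]
wrist_force: [-1.3, 0.3, -0.3]
opening: 0.4
```

```bash
python3 m6.py|tail -n +1|sed -n '1,2p;9,20p'
```

```text
12.55 [670.008  33.662  57.335] [-1.255  0.254 -0.319] 0.3999452054290943 -1.4006512300431981
tool q 63.85843593732844 r 80.55616603878832 jaw -56.463637898108864
56 [-1.09  0.03 -0.14] [ 0. -8. -0.]
64 [ 0.02  0.03 -0.06] [ 0. -0. -0.]
72 [ 1.13  0.03 -0.13] [ 0.  8. -0.]
80 [ 2.23  0.03 -0.36] [ 0. 16. -0.]
88 [ 3.28  0.03 -0.74] [ 0. 24. -0.]
96 [ 4.26  0.03 -1.26] [ 0. 32. -0.]
104 [ 5.17  0.03 -1.91] [ 0. 40. -0.]
```

Emit:
{"fn": "servo_tool", "kwargs": {"increments": [{"translation": [0.6, 0, -0.1], "delta_rot": [0, 4, 0], "claw": 0.4}, {"translation": [1.1, 0, -0.15], "delta_rot": [0, 8, 0], "claw": 0.4}, {"translation": [1.7, 0, -0.25], "delta_rot": [0, 12, 0], "claw": 0.4}, {"translation": [2.2, 0, -0.35], "delta_rot": [0, 16, 0], "claw": 0.4}, {"translation": [2.75, 0, -0.55], "delta_rot": [0, 20, 0], "claw": 0.4}, {"translation": [3.3, 0, -0.75], "delta_rot": [0, 24, 0], "claw": 0.4}, {"translation": [3.8, 0, -1.0], "delta_rot": [0, 28, 0], "claw": 0.4}, {"translation": [4.25, 0, -1.25], "delta_rot": [0, 32, 0], "claw": 0.4}]}}

```text
t: 13.35
tool_pos: [683.1, -7.7, 57.3]
tool_rot: [0.507, -0.506, 0.494, -0.493]
wrist_force: [-0.9, 2.4, -0.5]
opening: 0.399
```

```bash
python3 m6.py|sed -n '1,2p;13,20p'
```

```text
13.35 [683.134  -7.748  57.33 ] [-0.925  2.367 -0.549] 0.3987604588826133 -1.8001694496870775
tool q 95.23053275011797 r 80.1082714630602 jaw -88.43160382351883
88 [-1.01  0.03 -0.09] [-0. -8. -0.]
96 [ 0.11  0.03 -0.01] [ 0. -0. -0.]
104 [ 1.22  0.03 -0.09] [ 0.  8. -0.]
```

Now creep to the stop.

Emit:
{"fn": "servo_tool", "kwargs": {"increments": [{"translation": [0.3, 0, 0], "delta_rot": [0, 1, 0], "claw": 0.4}, {"translation": [0.6, 0, 0], "delta_rot": [0, 3, 0], "claw": 0.4}, {"translation": [0.8, 0, 0], "delta_rot": [0, 5, 0], "claw": 0.4}, {"translation": [0.8, 0, 0], "delta_rot": [0, 5, 0], "claw": 0.4}]}}

```text
t: 13.75
tool_pos: [683.4, -15.9, 57.3]
tool_rot: [0.485, -0.485, 0.515, -0.514]
wrist_force: [-0.0, 5.0, 1.1]
opening: 0.405
```

```bash
python3 m6.py|sed -n '1,2p'
```

```text
13.75 [683.377 -15.904  57.347] [-0.019  4.962  1.145] 0.40512553891040676 -1.8608021519385782
tool q 101.05377688614402 r 80.41448211048669 jaw -93.40293619549793
```

Emit:
{"fn": "servo_tool", "kwargs": {"increments": [{"translation": [0.1, 0, 0], "delta_rot": [0, 0, 0], "claw": 0.4}, {"translation": [0.2, 0, 0], "delta_rot": [0, 0, 0], "claw": 0.4}, {"translation": [0.2, 0, 0], "delta_rot": [0, 0, 0], "claw": 0.4}]}}

```text
t: 14.05
tool_pos: [683.6, -17.3, 57.4]
tool_rot: [0.486, -0.485, 0.514, -0.514]
wrist_force: [-0.2, 6.0, -0.7]
opening: 0.402
```

Emit:
{"fn": "servo_tool", "kwargs": {"increments": [{"translation": [0.05, 0, 0], "delta_rot": [0, 0, 0], "claw": 0.4}, {"translation": [0.1, 0, 0], "delta_rot": [0, 0, 0], "claw": 0.4}, {"translation": [0.1, 0, 0], "delta_rot": [0, 0, 0], "claw": 0.4}]}}

```text
t: 14.35
tool_pos: [683.7, -17.7, 57.4]
tool_rot: [0.486, -0.485, 0.514, -0.514]
wrist_force: [1.3, 7.9, -1.8]
opening: 0.403
```

Emit:
{"fn": "servo_tool", "kwargs": {"increments": [{"translation": [0.1, 0, 0], "delta_rot": [0, 0, 0], "claw": 0.4}, {"translation": [0.2, 0, 0], "delta_rot": [0, 0, 0], "claw": 0.4}, {"translation": [0.2, 0, 0], "delta_rot": [0, 0, 0], "claw": 0.4}]}}

```text
t: 14.65
tool_pos: [683.8, -18.1, 57.4]
tool_rot: [0.487, -0.484, 0.515, -0.513]
wrist_force: [1.7, 11.5, -1.3]
opening: 0.403
```

The force climbs to 11.5 N with almost no motion, so the lever is at its stop. I'll back off the contact, lift clear, retreat and check.

Emit:
{"fn": "servo_tool", "kwargs": {"increments": [{"translation": [-0.8, 0, 0], "delta_rot": [0, 0, 0], "claw": 0.4}, {"translation": [-1.2, 0, 0], "delta_rot": [0, 0, 0], "claw": 0.4}, {"translation": [-1.2, 0, 0], "delta_rot": [0, 0, 0], "claw": 0.4}, {"translation": [-1.2, -3, 0], "delta_rot": [0, 0, 0], "claw": 0.4}, {"translation": [-1.2, -7, 0], "delta_rot": [0, 0, 0], "claw": 0.4}, {"translation": [-1.2, -12, 0], "delta_rot": [0, 0, 0], "claw": 0.4}, {"translation": [-6, -15, 0], "delta_rot": [0, 0, 0], "claw": 0.4}, {"translation": [-11, -15, 0], "delta_rot": [0, 0, 0], "claw": 0.4}]}}

```text
t: 15.45
tool_pos: [692.3, 79.0, 212.2]
tool_rot: [-0.485, 0.481, -0.514, 0.519]
wrist_force: [0.6, 1.3, -0.1]
opening: 0.399
```

Emit:
{"fn": "servo_tool", "kwargs": {"increments": [{"translation": [-5, 0, -5], "delta_rot": [0, 0, 0], "claw": 0.4}, {"translation": [-10, 0, -10], "delta_rot": [0, 0, 0], "claw": 0.4}, {"translation": [-15, 0, -15], "delta_rot": [0, 0, 0], "claw": 0.4}, {"translation": [-20, 0, -15], "delta_rot": [0, 0, 0], "claw": 0.4}, {"translation": [-20, 0, -15], "delta_rot": [0, 0, 0], "claw": 0.4}, {"translation": [-20, 0, -15], "delta_rot": [0, 0, 0], "claw": 0.4}]}}

```text
t: 16.05
tool_pos: [547.3, 298.2, 207.5]
tool_rot: [0.488, -0.487, 0.514, -0.511]
wrist_force: [0.4, 1.2, -0.0]
opening: 0.401
```

```bash
python3 m5.py done; python3 - <<'E'
from h import *
cv2.imwrite("pics/top_end.png",snapshot("top")[:,:,::-1])
for f in("scene0","done_raw"):
    H=cv2.cvtColor(cv2.imread(f"pics/{f}.png")[145:205,90:170],cv2.COLOR_BGR2HSV).astype(int)
    print(f,"green",blobs((abs(H[...,0]-78)<15)&(H[...,1]>100),(90,145),50))
E
```

```text
16.05 [547.346 298.176 207.473] [-0.339  0.477 -0.359  1.579  0.176  1.117 -2.358] 0.4012225866524146
grey 159 [205.69, 194.53] dock -55.26382698801824 -35.15280343945078
grey 163 [235.23, 198.52] dock -56.04249792102165 52.697140708860104
grey 100 [215.54, 213.69] dock 7.0847534775170145 8.609015050452593
scene0 green [(1029, [130.21, 172.45])]
done_raw green [(1027, [130.2, 172.37])]
```

View pics/done.png

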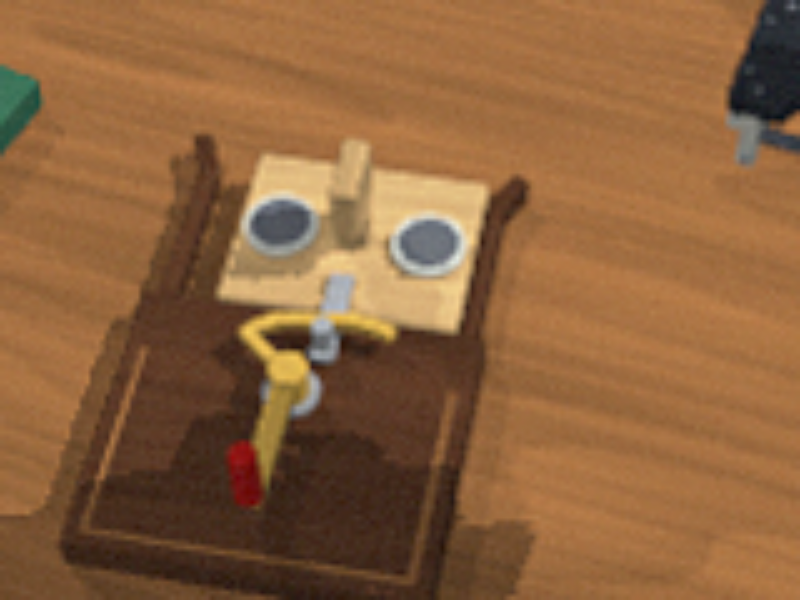

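```bash
python3 - <<'E'
from h import *
im=cv2.imread("pics/done_raw.png");H=cv2.cvtColor(im,cv2.COLOR_BGR2HSV)[225:265,185:215].astype(int)
red=((H[...,0]<6)|(H[...,0]>172))&(H[...,1]>170)&(H[...,2]>90)
for A,c in blobs(red,(185,225),20):
    v=plane("scene",[c],66)[0][:2]-[603.1,-11.2];print("q",np.radians(97.7)-np.arctan2(v[1],v[0]),np.hypot(*v))
close_job()
E
```

```text
q 1.6257485191862526 79.32656567809761
the job is handed in; nothing more can be done
```

The job is done and handed in at about 16 s of the 53 s allowed. I lifted the large oak tray by its handle, set it down between the board's arms, let go while the lever was open, and then pushed the red knob round to its stop.

**Tray before latching:** about 5 mm short of the board edge and 2 mm off centre, flat and released.

**Last checks:**

| Check | Measured | Limit |
|---|---|---|
| Tray from flush | −0.6 mm | −3.5 to +6 mm |
| Tray sideways | +8.8 mm | ±20 mm |
| Tray angle to board | about 0.5° | 4° |
| Lever angle | about 1.63 rad (stop at 1.65) | at least 1.35 rad |
| Green tray | shifted under 0.1 pixel | 30 mm |

The gripper was lifted clear and touched nothing at the end.

**What disagreed:**
- **Board edge:** my first reading was about 4.5 mm and 1° out between the two views. I corrected it from the lever's pivot and the edge brightness before setting the tray down. The remaining calibration error is about 2 mm.
- **Sideways shift:** closing the latch moved the tray about 10 mm sideways, but it is still within the limit.
- **Set-down force:** lowering the tray peaked at about 18 N.

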